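Click the glass press tight

TASK

Two small glass presses stand on the conservation table, each with a click wrench seated on its screw. Tighten the press that holds the square glass plates: swing its wrench handle clockwise (seen from above) until the wrench breaks over with a click, stop at once so that the screw is not driven any further, and let go. Leave the wrench of the other press, the one with the long narrow glass strips, where it is.

Things in the scene. Friction and masses are not known exactly. Their poses are not given: they have to be found in the camera images.
- square_grip (a point): Mid-grip of the click wrench to turn, on the press with three stacked SQUARE glass plates (140 x 140 mm). Level round black grip, 26 mm thick, 95 long, axis 108 above the table; it cannot come off the screw. x axis: along the handle to the upright screw axis, 165 mm away; z up; tightening moves this point to +y. Nothing on the press is over 122 mm high, nothing under the grip's path over 35.
- square_screw (a joint): Angle of that press's screw, rad, growing as it tightens (clockwise). Starts at 0 to 0.25 and stays where left. Pushing sideways at the grip point takes 5 to 7 N at first, rising to 9 N at about 0.5 rad, where the wrench clicks. Right: 0.42 to 0.58; beyond is overtightened. The handle turns by this plus square_click.
- square_click (a joint): Break-over of that wrench's handle against its head, rad: -0.03 at rest, nearing 0 as the load grows. At the set torque (1.5 N m) it runs on to 0.15 (25 mm of travel at the grip) while the screw stands still and the push falls steadily from 9 to about 2 N: the click; over 0.03 it has clicked. Pushing on past that travel turns the screw further. Let go, it springs back; the screw stays.
- strip_grip (a point): The same point and axes on the identical wrench of the other press, which holds three LONG NARROW glass strips (200 x 45 mm). To be left alone.

How it is judged:
By the outcome, as a careful person would: the job done as asked, in the order asked, and still so for the second after the job is handed in, with the robot touching nothing.
It also fails if it takes over 42 s, if anything falls off the work surface, if the arm or the gripper's body presses on something with over 40 N, if the wrist force passes 120 N, or if a joint passes its speed limit or range.

ROBOT

A 6-joint arm with a two-finger parallel gripper is mounted at the origin on the work surface. World frame = base frame: x ahead of the robot, y to its left, z up, the work surface at z = 0. Lengths are in m, angles in rad, forces in N, time in s.
With the tool pointing down it reaches from about 0.2 to 0.875 m from the base axis. Payload 3.4 kg.
Tool frame: the origin (TCP) lies between the finger pads; the fingertips stand 11 mm ahead of it and the grasp point (between the pads) lies 8 mm behind it; z points along the fingers, y is the line along which they close (so a half turn about z gives the same grasp; the last joint's range is limited). The gripper opens to 94 mm and grips with 3 to 60 N. Pads are 16 mm wide; open, the fingers measure 119 mm over their backs; the gripper's body (75 mm by 177 mm) begins 78 mm behind the grasp point.
Start: joints at [-1.419, 0.276, 1.505, -0, 1.361, -0.121], TCP at [0.155, -0.554, 0.216] pointing down, gripper open.
Joint ranges: [-2.89, 2.89], [-0.75, 2.08], [0.22, 2.7], [-1.18, 4.32], [0.11, 2.71], [-2.7, 2.7]. Speed limits (rad/s): [2.57, 2.57, 3.14, 3.14, 3.14, 3.14].

INTERFACE

Orientations are given as a unit quaternion [w, x, y, z].
In Python, from rig import r gives the robot as it stands.
- The arm moves only by the shell command python3 -m creep 'ROWS'. ROWS is JSON, a list that holds one entry, the list of rows, each a list of 7 numbers: the finger opening in mm, from 0 to 94, then the shift along the world's x, y, z in units of 30 mm (1.0 is 30 mm), then the turn, a rotation vector about the world's x, y, z in units of 10 degrees (1.0 is 10 degrees). A call has 1 to 20 rows; each row is the pose to reach, as a shift and turn from the pose commanded when the call began; what a row does not reach only later rows make up. A row lasts 1/8 s, in which the tool goes at most 62.5 mm and 10.7 degrees, less where a joint would pass 70% of its speed; a pose out of reach is approached as far as the arm can. A call with a gripper value outside its range is refused whole. The fingers move at their own pace and stop on an object; the grip force is fixed at half the most. Time passes only in rows, so rows that repeat a pose let the fingers close. It gives the time, the measured TCP pose, the force, the opening and the grip force at its end, in the units of the state.
- r.state(): the state, without advancing time (a new reading comes with each control period).
- r.capture(name): name is "scene" or "top"; returns a dict with "frame" (480x640x3 uint8, red, green, blue), "mtx" (3x3 intrinsics, pixels), "rvec" (rotation vector, rad) and "tvec" (3), from world to camera coordinates, as OpenCV has them. Camera axes: x right, y down, z forward; pixel columns grow to the right and rows downward; lengths in m; the calibration is good to about 2 mm. A picture is of the moment at which its call begins. There is no depth.
- r.job_done(): hands the job in; it is judged then, once.
Trained networks look in a picture, given as the dict that the camera call returned (one of the last four; its "shot" number tells which), for a name from the list of things; names that differ only in an ending like _2 or _b are one class to them, and where a whole thing is asked for, a point or a joint stands for the part that bears it (a point fixed in the world has none). Each returns a list of dicts, best first, with "conf" (0 to 1); they miss things now and then, are a little off and sometimes report something else, mostly with a low value. They report only what shows in the picture. A call takes as long as a camera call.
- r.recognise(picture, label): "at" ([x, y, z] in m, in world coordinates, good to about 4 mm: the middle of the surface that is visible of it).
- r.regions_of(picture, label): "region" (480x640 bool, what is visible of it).
The state is a dict: "t": time; "q": joint angles; "qd": joint speeds; "joint_torque": joint torques, N m; "tcp_pos": TCP position; "ee_rot": TCP orientation; "contact_force": force on the tool from outside, world axes, zero at the start; "torque": the same for the moment, N m; "opening": finger opening in m; "gripper_force": force on a finger pad.
Only numpy, scipy, OpenCV 4.12 (cv2) and the standard library are available. Lean on these libraries where they do the work, as an engineer would, in place of code of your own. Each camera call takes 0.05 s, during which the arm holds its last target. There are 200 camera calls.

## Working session

There is one attempt and no reset: what is moved stays moved. The work goes in short steps, Python scripts to look and compute and a shell command to move; the robot and the scene stay as the last step left them, time stands still between calls to the robot, and variables do not carry over. Pictures are saved under pics/ and viewed, at most 10 in all, crops included, and the job is handed in when it is done.

```bash
mkdir -p pics; ls; python3 - <<'E'
from rig import r
import cv2,numpy as np
s=r.state();print(s['t'],s['tcp_pos'],s['ee_rot'],s['contact_force'])
for n in("scene","top"):
    p=r.capture(n);cv2.imwrite(f"pics/{n}0.png",p["frame"][:,:,::-1])
    for l in("square_grip","strip_grip","square_screw","square_click"):
        for d in r.recognise(p,l)[:3]:print(n,l,np.round(d["at"],3),round(d["conf"],2))
E
```

```text
pics
0.0 [ 0.15481605 -0.55319979  0.21560585] [-9.13578858e-04  9.90715103e-01  1.35951275e-01 -3.22160330e-06] [-0.19311346  0.35621738  0.64989887]
scene square_grip [0.57  0.171 0.112] 0.83
scene strip_grip [ 0.496 -0.228  0.117] 0.71
scene square_screw [0.584 0.176 0.116] 0.68
scene square_click [0.565 0.169 0.115] 0.64
top square_grip [0.559 0.174 0.115] 0.69
top strip_grip [ 0.492 -0.224  0.113] 0.84
top square_screw [0.574 0.174 0.116] 0.8
top square_click [0.561 0.176 0.115] 0.84
```

View pics/scene0.png

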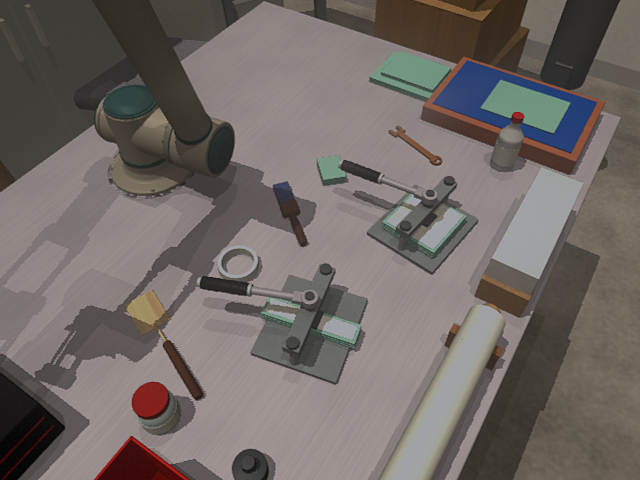

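View pics/top0.png

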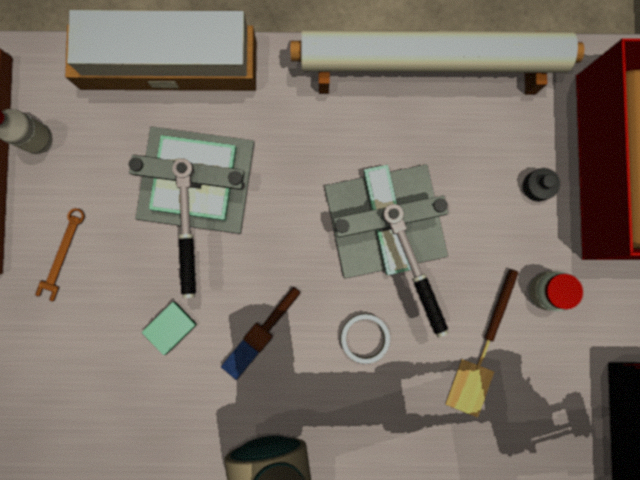

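The square-plate press is the left one in the top view: screw at about (182,168), black grip from (186,238) to (189,295). The strip press is on the right, with its screw at about (394,214). In this view clockwise swings the handle to the left, which is +y.

```bash
cat >h.py <<'E'
from rig import r
import cv2,numpy as np
def ray(p,uv,z):
    R=cv2.Rodrigues(np.array(p["rvec"]))[0];t=np.array(p["tvec"]).ravel()
    d=R.T@np.linalg.inv(p["mtx"])@np.array([*uv,1.]);c=-R.T@t
    return c+d*(z-c[2])/d[2]
def grip(p,box):
    x0,y0,x1,y1=box;f=p["frame"][y0:y1,x0:x1].max(2)<45
    n,l,st,ce=cv2.connectedComponentsWithStats(f.astype(np.uint8))
    k=1+np.argmax(st[1:,4]);ys,xs=np.nonzero(l==k)
    return ce[k]+[x0,y0],st[k]
E
python3 - <<'E'
from h import *
p=r.capture("top")
g,st=grip(p,(165,225,215,310));print(g,st)
G=ray(p,g,.112);S=ray(p,(182.5,168),.12)
print(G,S,np.linalg.norm((S-G)[:2]),np.degrees(np.arctan2(*(S-G)[1::-1])))
p=r.capture("scene")
g,st=grip(p,(330,150,385,195));print(g,st,ray(p,g,.112),ray(p,(430,196),.12))
E
```

```text
[186.77496671 265.54727031] [ 14  14  17  55 751]
[0.52446728 0.17131367 0.112     ] [0.68987172 0.18030387 0.12      ] 0.16564858476414948 3.1111264538879477
[369.37037037 178.51851852] [28 25 20  8 27] [0.55149732 0.15900136 0.112     ] [0.69248325 0.17495161 0.12      ]
```

```bash
python3 -m creep '[[[0,1.8,3.2,0.2,0,0,1],[0,3.5,6.4,0.2,0,0,2],[0,5.3,9.7,0.2,0,0,3],[0,7.1,12.9,0.2,0,0,4],[0,8.9,16.1,0.2,0,0,5],[0,10.6,19.4,0.2,0,0,6],[0,12.4,22.6,0,0,0,7],[0,12.4,22.6,0,0,0,7.75],[0,12.4,22.6,0,0,0,7.75],[0,12.4,22.6,0,0,0,7.75],[0,12.4,22.6,0,0,0,7.75],[0,12.4,22.6,0,0,0,7.75],[0,12.4,22.6,0,0,0,7.75],[0,12.4,22.6,0,0,0,7.75],[0,12.4,22.6,0,0,0,7.75],[0,12.4,22.6,0,0,0,7.75]]]'; python3 - <<'E'
from h import *
s=r.state();print(s['q'],s['tcp_pos'],s['ee_rot'])
p=r.capture("scene");cv2.imwrite("pics/s1.png",p["frame"][:,:,::-1])
E
```

```text
t: 2.6
tcp_pos: [0.5263, 0.1227, 0.2168]
ee_rot: [0.0, 0.688, 0.725, -0.0]
contact_force: [0.1, 0.1, -0.6]
opening: 0.0003
gripper_force: 0.0
[ 1.00601810e-01  2.23687581e-01  1.57684817e+00 -5.13668428e-04
  1.34107790e+00  4.80335407e-02] [0.52629701 0.12268776 0.21676922] [ 1.82629086e-04  6.88236541e-01  7.25486321e-01 -1.71172904e-04]
```

View pics/s1.png

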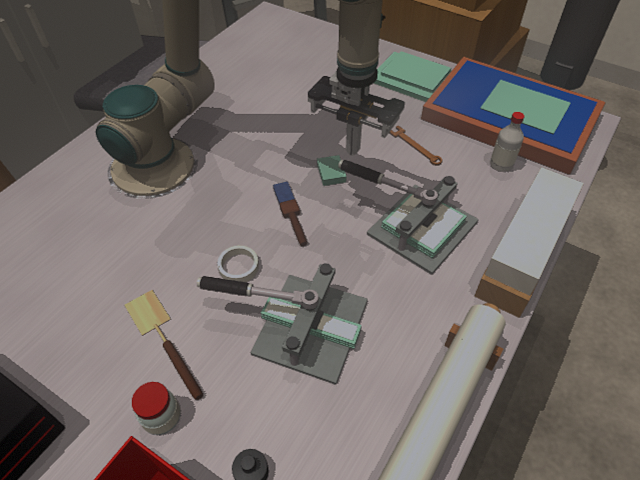

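```bash
python3 - <<'E'
from h import *
p=r.capture("scene")
for n,q in dict(tip=(.526,.123,.206),down=(.526,.123,.084),G=(.5245,.1713,.108),S=(.69,.18,.12)).items():
    print(n,cv2.projectPoints(np.array([q]),p["rvec"],p["tvec"],p["mtx"],None)[0].ravel())
E
```

```text
tip [353.17717964 152.43333606]
down [351.06833009 192.54656326]
G [361.60680723 172.08296688]
S [429.96042259 194.11883116]
```

```bash
python3 -m creep '[[[0,0,0,-2,0,0,0],[0,0,0,-4,0,0,0],[0,0,0,-4,0,0,0],[0,0,0,-4,0,0,0]]]'; python3 - <<'E'
from h import *
s=r.state();P=np.array(s['tcp_pos'][:2]);S=np.array([.69,.1800])
for d in np.arange(-.06,.68,.02):
    a=np.radians(3.1)-d;x=np.array([np.cos(a),np.sin(a)]);y=np.array([-x[1],x[0]])
    print(round(d,2),np.round((S-.165*x-.021*y-P)/.03,2),round(-np.degrees(d)/10,2))
E
```

```text
t: 3.2
tcp_pos: [0.5285, 0.124, 0.0984]
ee_rot: [0.001, 0.688, 0.726, 0.001]
contact_force: [0.1, 1.2, 0.6]
opening: 0.0004
gripper_force: 0.0
-0.06 [-0.    0.54] 0.34
-0.04 [-0.03  0.65] 0.23
-0.02 [-0.05  0.76] 0.11
0.0 [-0.07  0.87] -0.0
0.02 [-0.09  0.98] -0.11
0.04 [-0.11  1.09] -0.23
0.06 [-0.12  1.2 ] -0.34
0.08 [-0.13  1.31] -0.46
0.1 [-0.14  1.42] -0.57
0.12 [-0.15  1.53] -0.69
0.14 [-0.16  1.64] -0.8
0.16 [-0.16  1.75] -0.92
0.18 [-0.16  1.86] -1.03
0.2 [-0.16  1.97] -1.15
0.22 [-0.16  2.08] -1.26
0.24 [-0.15  2.19] -1.38
0.26 [-0.14  2.31] -1.49
0.28 [-0.13  2.42] -1.6
0.3 [-0.12  2.53] -1.72
0.32 [-0.11  2.64] -1.83
0.34 [-0.09  2.75] -1.95
0.36 [-0.07  2.86] -2.06
0.38 [-0.05  2.96] -2.18
0.4 [-0.03  3.07] -2.29
0.42 [-0.    3.18] -2.41
0.44 [0.02 3.29] -2.52
0.46 [0.05 3.39] -2.64
0.48 [0.08 3.5 ] -2.75
0.5 [0.12 3.61] -2.86
0.52 [0.15 3.71] -2.98
0.54 [0.19 3.82] -3.09
0.56 [0.23 3.92] -3.21
0.58 [0.27 4.02] -3.32
0.6 [0.32 4.12] -3.44
0.62 [0.36 4.22] -3.55
0.64 [0.41 4.32] -3.67
0.66 [0.46 4.42] -3.78
```

```bash
python3 -m creep '[[[0,-0.03,0.4,0,0,0,0],[0,-0.05,0.7,0,0,0,0],[0,-0.07,0.87,0,0,0,0],[0,-0.09,0.98,0,0,0,-0.11],[0,-0.11,1.09,0,0,0,-0.23],[0,-0.12,1.2,0,0,0,-0.34],[0,-0.13,1.31,0,0,0,-0.46],[0,-0.14,1.42,0,0,0,-0.57],[0,-0.15,1.53,0,0,0,-0.69],[0,-0.15,1.53,0,0,0,-0.69]]]'; python3 - <<'E'
from h import *
p=r.capture("top");cv2.imwrite("pics/t2.png",cv2.resize(p["frame"][120:320,90:290,::-1],None,fx=2.5,fy=2.5))
E
```

```text
t: 4.45
tcp_pos: [0.5229, 0.1684, 0.0967]
ee_rot: [0.002, 0.73, 0.684, -0.001]
contact_force: [1.0, -6.8, 1.2]
opening: 0.0006
gripper_force: 3.0
```

View pics/t2.png

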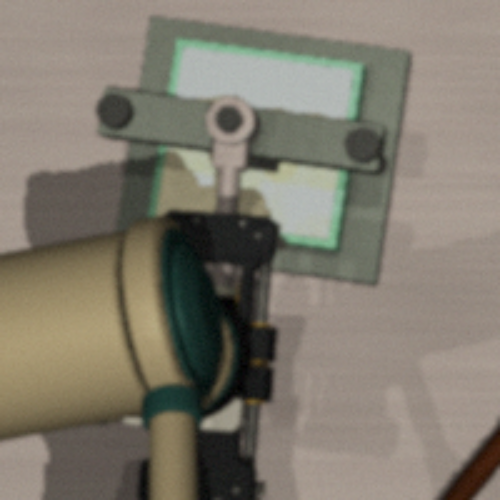

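The finger is on the grip's -y side and reads about 7 N. I'll go on in short calls and watch the force.

```bash
python3 -m creep '[[[0,-0.01,0.11,0,0,0,-0.11],[0,-0.01,0.22,0,0,0,-0.23],[0,-0.01,0.33,0,0,0,-0.34],[0,-0.01,0.44,0,0,0,-0.46]]]'; python3 -m creep '[[[0,0,0.11,0,0,0,-0.11],[0,0.01,0.22,0,0,0,-0.23],[0,0.02,0.33,0,0,0,-0.34]]]'
```

```text
t: 5.0
tcp_pos: [0.5221, 0.1811, 0.0965]
ee_rot: [0.002, 0.757, 0.653, -0.002]
contact_force: [0.8, -7.6, 1.3]
opening: 0.0004
gripper_force: 3.5
t: 5.38
tcp_pos: [0.5223, 0.1907, 0.0964]
ee_rot: [0.002, 0.776, 0.631, -0.002]
contact_force: [0.3, -6.4, 2.5]
opening: 0.0004
gripper_force: 3.7
```

```bash
cat >f.py <<'E'
from h import *
F=[]
for i in range(4):
    r.capture("top");s=r.state();F.append(s["contact_force"])
F=np.array(F);print("F",F.mean(0).round(2),F[:,1].round(1),np.round(s["tcp_pos"],4))
E
python3 f.py; python3 -m creep '[[[0,0.01,0.11,0,0,0,-0.11]]]'|grep force:; python3 f.py;  python3 -m creep '[[[0,0.01,0.11,0,0,0,-0.11]]]'|grep force:; python3 f.py
```

```text
F [ 0.44 -6.79  1.84] [-7.  -7.2 -6.7 -6.2] [0.5223 0.1909 0.0964]
contact_force: [0.4, -7.5, 2.5]
gripper_force: 3.7
F [ 0.33 -7.18  2.1 ] [-7.1 -7.1 -7.6 -6.8] [0.5225 0.1941 0.0963]
contact_force: [-0.6, -8.9, 2.7]
gripper_force: 3.8
F [-0.12 -7.46  1.9 ] [-8.2 -6.9 -8.  -6.8] [0.5227 0.1973 0.0963]
```

```bash
for i in 1; do python3 -m creep '[[[0,0.01,0.11,0,0,0,-0.11]]]'>/dev/null; python3 f.py;  python3 -m creep '[[[0,0.02,0.11,0,0,0,-0.12]]]'>/dev/null; python3 f.py; python3 -m creep '[[[0,0.02,0.11,0,0,0,-0.11]]]'>/dev/null; python3 f.py; done
```

```text
F [ 0.27 -7.77  1.72] [-8.7 -7.5 -7.1 -7.7] [0.523  0.2005 0.0963]
F [ 0.57 -7.68  2.06] [-7.7 -8.8 -7.7 -6.5] [0.5233 0.2037 0.0962]
F [-0.51 -7.78  1.99] [-7.1 -8.1 -7.5 -8.4] [0.5238 0.2069 0.0962]
```

```bash
python3 -m creep '[[[0,0.02,0.1,0,0,0,-0.12]]]'>/dev/null; python3 f.py;  python3 -m creep '[[[0,0.02,0.11,0,0,0,-0.11]]]'>/dev/null; python3 f.py; python3 -m creep '[[[0,0.03,0.11,0,0,0,-0.12]]]'>/dev/null; python3 f.py
```

```text
F [-0.86 -8.16  2.07] [-8.2 -8.7 -8.5 -7.3] [0.5242 0.2099 0.0962]
F [-0.88 -7.68  2.74] [-7.3 -8.  -8.1 -7.4] [0.5247 0.2131 0.0961]
F [-1.1  -7.94  2.32] [-7.3 -7.6 -8.2 -8.6] [0.5254 0.2162 0.0961]
```

```bash
python3 -m creep '[[[0,0.02,0.11,0,0,0,-0.11]]]'>/dev/null; python3 f.py;  python3 -m creep '[[[0,0.03,0.1,0,0,0,-0.12]]]'>/dev/null; python3 f.py; python3 -m creep '[[[0,0.03,0.11,0,0,0,-0.11]]]'>/dev/null; python3 f.py
```

```text
F [-0.9  -7.68  2.38] [-7.5 -7.5 -7.8 -7.9] [0.5262 0.2199 0.0961]
F [-1.07 -6.13  2.66] [-5.4 -6.2 -6.4 -6.5] [0.527  0.2233 0.0961]
F [-1.57 -4.67  2.26] [-3.7 -5.4 -5.5 -4.1] [0.5281 0.2272 0.0962]
```

The push fell steadily from about 8 N to under 5 N while the tool moved on, so the wrench has clicked. I'll back off now and lift.

```bash
python3 -m creep '[[[0,-0.4,-0.9,0,0,0,0],[0,-0.8,-1.8,0,0,0,0],[0,-1.1,-2.4,0,0,0,0],[0,-1.1,-2.4,2,0,0,0],[0,-1.1,-2.4,4,0,0,0],[0,-1.5,-4.4,5,0,0,0],[0,-2,-6.4,5,0,0,0],[0,-2.5,-8.4,5,0,0,0],[0,-2.5,-8.4,5,0,0,0],[0,-2.5,-8.4,5,0,0,0]]]'; python3 - <<'E'
from h import *
p=r.capture("top");cv2.imwrite("pics/t3.png",p["frame"][:,:,::-1])
g,st=grip(p,(100,225,190,310));print(g,st)
G=ray(p,g,.112);S=ray(p,(182.5,168),.12);d=S-G
print(G,np.linalg.norm(d[:2]),np.radians(3.11)-np.arctan2(d[1],d[0]))
print(r.state()['contact_force'])
E
```

```text
t: 10.4
tcp_pos: [0.4544, -0.0227, 0.2465]
ee_rot: [-0.0, 0.84, 0.542, 0.001]
contact_force: [-0.3, -0.1, -0.1]
opening: 0.0004
gripper_force: 0.0
[153.24383917 262.13618677] [ 40  10  28  56 771]
[0.53005014 0.22803487 0.112     ] 0.16679683900402725 0.34449918579051
[ 0.41856996 -0.06126272  0.01820116]
```

View pics/t3.png

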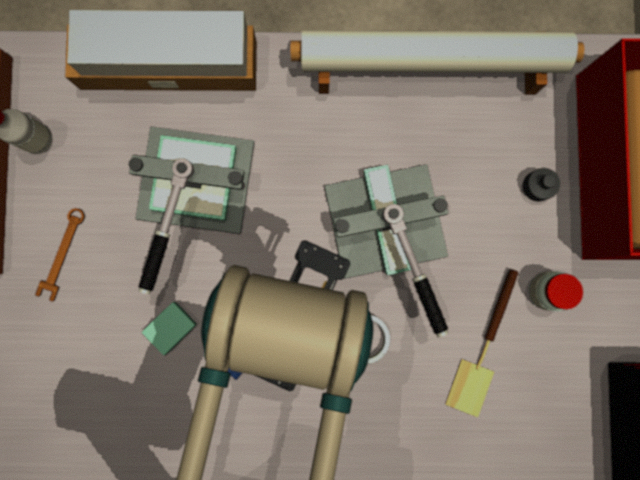

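The wrench sprang back and the screw has turned about 0.34 rad from its start. At the end of the push the handle stood about 0.12 rad further on, so the break-over was about 0.09. The strip wrench is still at its original pixels and the arm is clear of everything.

```bash
python3 -c "
from rig import r
print(r.job_done())"
```

```text
the job is handed in; nothing more can be done
None
```

I tightened the square-plate press until its wrench clicked, let go and backed the arm clear, left the strip press's wrench untouched, and handed the job in at about 10.5 s; no verdict came back.

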